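# Slide the boil-dry disc along the shelf rail into its corner pocket

### The job

Put the steamer's white ceramic boil-dry disc away: without ever picking it up, push it with a fingertip or the outside of the closed fingers straight across the grey shelf board until it is against the tall rail, then keep it against the rail and drag it along with the finger, all the way home into the blue-floored corner pocket, so that it rests flat, touching both the rail and the end wall. Do not lift or tip the disc, leave everything else where it is, and finish with the hand clear.

Things in the scene. Friction and masses are not known exactly. Their poses are not given: they have to be found in the camera images.
- disc_center (a point): Centre (half-way up) of the loose ceramic disc: white with a thin blue ring on top, 56 mm diameter, 14 mm thick, about 80 g, lying flat on the board; its glaze slides easily on the smooth plastic (friction about 0.25). In the pocket its centre belongs at pocket_home. It starts 42 to 92 mm short of its place against the rail and at least 147 mm short of the pocket.
- tray: Grey plastic shelf board, fixed, 252 mm (x) by 320 mm (y). Origin at the worktop under it; +x towards the tall rail, +y along the rail towards the pocket, z up. Floor top at z = 8 mm, spanning x -142 to +110, y -160 to +160 mm. With the disc against the rail its centre is at x = +72 mm. The near and right edges have lips only 6 mm high above the floor.
- rail_mid (a point): Middle of the rail's inner face, at its top: tray x = +100, y = 0, z = 32 mm. The rail runs along the board's whole +x edge, is 10 mm thick and stands 24 mm above the floor. Axes as the tray's.
- end_wall (a point): Point on the end wall's inner face, at its top: tray x = 0, y = +145, z = 32 mm. The wall closes the whole +y end, 10 mm thick, 24 mm above the floor. Axes as the tray's.
- pocket_wall (a point): Middle of the top of the pocket's low side wall: tray x = +35, y = +131, z = 22 mm. The wall is 6 mm thick (x) and 28 mm long (y, +117 to +145), 14 mm above the floor. The pocket, with a blue patch on its floor, lies between it and the rail: 62 mm wide (x +38 to +100), entered along +y. Axes as the tray's.
- pocket_home (a point): Where the disc's centre belongs: tray x = +72, y = +117, z = 15 mm, in the corner of the pocket, touching rail and end wall. Axes as the tray's.
- pot_grip: Bystander: red silicone pinch pot holder, 83 x 62 mm, 30 mm tall, loose on the board's near left part, well away from rail and pocket. Origin at the centre of its underside.
- stopper: Bystander: small white jar stopper with an orange seal, 31 mm diameter, 22 mm tall, loose near the board's near lip. Origin at the centre of its underside.
- jar: Bystander: glass storage jar with a hinged swing-top clasp lid, 90 mm diameter, 122 mm tall, to the right of the board. Origin at the centre of its underside.
- steamer_base: Bystander: open aluminium steamer base, 220 mm diameter (278 mm over its two ear handles), 90 mm tall, far right. Origin at the centre of its underside.
- tier1: Bystander: bamboo steamer tier, 200 mm diameter, 50 mm tall, far left. Origin at the centre of its underside.
- tier2: Bystander: the second bamboo tier, 200 mm diameter, 50 mm tall, left of the board. Origin at the centre of its underside.
- brush: Bystander: flat hand brush with a wooden handle, about 200 mm long and under 40 mm tall, lying crosswise beyond the rail. Origin on its underside.
Not all that is in view belongs to the job. What is shaped like the part that bears disc_center but brown or turquoise is not meant.

How it is judged (in metres and radians):
On the way, in this order (a step that is already met when the one before it is completed fails the run):
1. the disc is pushed by the fingers up against the rail (within 5 mm) while still less than 30 mm past the board's middle (x of disc_center in the frame of tray above 0.067 m and y of disc_center in the frame of tray below 0.03 m and contact force between disc and the fingers above 0.1 N), for 0.05 s.
2. half-way along, the disc is against the rail (within 8 mm) and being pushed by the fingers (x of disc_center in the frame of tray above 0.064 m and y of disc_center in the frame of tray between 0.045 and 0.105 m and contact force between disc and the fingers above 0.1 N), for 0.05 s.
At the end, for the whole second after the job is handed in: The disc lies flat and at rest in the corner pocket, its edge within 5 mm of the rail and within 5 mm of the end wall (x of disc_center in the frame of tray above 0.067 m and y of disc_center in the frame of tray above 0.112 m and distance between disc_center and pocket_home below 0.007 m and angle between disc_center's own z axis and vertical below 0.08 rad and linear speed of disc below 0.01 m/s); the robot touches nothing.
It fails at once if the disc is lifted more than 8 mm off the board (z of disc_center in the frame of tray above 0.023 m).
It fails at once if the disc is tipped by more than 0.25 rad (angle between disc_center's own z axis and vertical above 0.25 rad).
It fails at once if the disc is more than 12 mm off the rail when it is past 45 mm beyond the board's middle (y of disc_center in the frame of tray above 0.045 m and x of disc_center in the frame of tray below 0.06 m).
It fails at once if another thing is moved by more than 20 mm (distance of any of pot_grip, stopper, steamer_base, tier1, tier2, jar, brush from where it was at the start of the episode above 0.02 m).
It also fails if it takes over 45 s, if anything falls off the work surface, if the arm or the gripper's body presses on something with over 40 N, if the wrist force passes 120 N, or if a joint passes its speed limit or range.

### The arm

A 6-joint arm with a two-finger parallel gripper is mounted at the origin on the work surface. World frame = base frame: x ahead of the robot, y to its left, z up, the work surface at z = 0. Lengths are in m, angles in degrees, forces in N, time in s.
With the tool pointing down it reaches from about 0.35 to 0.875 m from the base axis. Payload 15.5 kg.
Tool frame: the origin (TCP) lies on the mounting face of the last link; the fingertips stand 173 mm ahead of it and the grasp point (between the pads) lies 155 mm ahead of it; z points along the fingers, y is the line along which they close (so a half turn about z gives the same grasp; the last joint's range is limited). The gripper opens to 85 mm and grips with 20 to 120 N. Pads are 22 mm wide; open, the fingers measure 114 mm over their backs; the gripper's body (76 mm by 85 mm) begins 54 mm behind the grasp point. The pads swing forward as they close: fully open they stand 13 mm farther back than shut.
Start: joints at [71.362, 28.281, 77.091, -0, 74.628, -5.472], TCP at [0.142, 0.609, 0.405] pointing down, gripper open.
Joint ranges: [-166.48, 166.48], [-47.26, 123.95], [12.59, 153.08], [-70.14, 250.14], [6.76, 159.57], [-176.63, 176.63]. Speed limits (degrees/s): [108.29, 108.29, 147.25, 172.46, 172.46, 172.46].

### API

Orientations are given as a 3x3 rotation matrix whose columns are the frame's x, y, z axes.
In Python, from cell import ctrl, viewer, ticket, models gives the robot as it stands.
- The arm moves only by the tool jog_arm, never from a script. Its argument "deltas" is a list that holds one entry, the list of rows, each a list of 7 numbers: the turn, a rotation vector about the tool's x, y, z each as a share of 180 degrees, from -1 to 1, then the shift along the tool's x, y, z each as a share of 0.25 m, from -1 to 1, then the opening, from 0 (shut) to 1 (fully open). In form: [[[ax, ay, az, x, y, z, gripper], ...]]. A call has 1 to 10 rows; each row is the pose to reach, as a shift and turn from the pose commanded when the call began, along the tool's axes at that moment, turning the shorter way round; what a row does not reach only later rows make up. A row lasts 1/10 s, in which the tool goes at most 50 mm and 8.59 degrees, less where a joint would pass 70% of its speed; a pose out of reach is approached as far as the arm can. A call with a number of a shift or a turn outside -1 to 1 is refused whole. A call with a gripper value outside its range is refused whole. The fingers move at their own pace and stop on an object; the grip force is fixed at half the most. Time passes only in rows, so rows that repeat a pose let the fingers close. It gives the time, the measured TCP pose, the force, the opening and the grip force at its end, in the units of the state.
- ctrl.read_state(): the state, without advancing time (a new reading comes with each control period).
- viewer.snapshot(name): name is "scene" or "top" or "wrist"; returns a dict with "pixels" (400x640x3 uint8, red, green, blue), "K" (3x3 intrinsics, pixels), "dist_coeffs" ([k1, k2, p1, p2, k3] as OpenCV has them; the pictures are not rectified), "world_from_camera" (4x4, takes a point from camera to world coordinates). Camera axes: x right, y up, looking along -z (the intrinsics and any distortion apply to the point x, -y, -z); pixel columns grow to the right and rows downward; lengths in m; the calibration is good to about 2 mm. A picture is of the moment at which its call begins. There is no depth.
- ticket.sign_off(): hands the job in; it is judged then, once.
Trained networks look in a picture, given as the dict that the camera call returned (one of the last four; its "shot" number tells which), for a name from the list of things; names that differ only in an ending like _2 or _b are one class to them, and where a whole thing is asked for, a point or a joint stands for the part that bears it (a point fixed in the world has none). Each returns a list of dicts, best first, with "conf" (0 to 1); they miss things now and then, are a little off and sometimes report something else, mostly with a low value. They report only what shows in the picture. A call takes as long as a camera call. They do not tell look-alikes from the thing itself.
- models.spot_in(target, picture): "bbox" ([left, top, right, bottom] in pixels, round what is visible of it).
The state is a dict: "time_s": time; "joint_pos": joint angles; "qd": joint speeds; "joint_efforts": joint torques, N m; "tool_pos": TCP position; "ee_rot": TCP orientation; "ft_force": force on the tool from outside, world axes, zero at the start; "wrist_torque": the same for the moment, N m; "width": finger opening in m; "grasp_force": force on a finger pad.
Only numpy, scipy, OpenCV 4.12 (cv2) and the standard library are available. Lean on these libraries where they do the work, as an engineer would, in place of code of your own. Each camera call takes 0.05 s, during which the arm holds its last target. There are 200 camera calls.

## Working session

There is one attempt and no reset: what is moved stays moved. The work goes in short steps, Python scripts to look and compute and a tool call to move; the robot and the scene stay as the last step left them, time stands still between calls to the robot, and variables do not carry over. Pictures are saved under pics/ and viewed, at most 10 in all, crops included, and the job is handed in when it is done.

Besides the shell and the picture viewer there is one more tool, called as name(argument=value, ...) on one line, values as JSON. jog_arm: Moves the arm, as the interface text tells. Its arguments: {"type":"object","properties":{"deltas":{"type":"array","items":{"type":"array","items":{"type":"array","items":{"type":"number"}}}}},"required":["deltas"]}

```bash
mkdir -p pics; cat > h.py <<'E'
import numpy as np, cv2
from cell import ctrl, viewer, ticket, models
def ray(p,uv):
    K=np.array(p["K"]);d=np.array(p["dist_coeffs"]);T=np.array(p["world_from_camera"])
    u=cv2.undistortPoints(np.array([[uv]],float),K,d)[0,0]
    return T[:3,3],T[:3,:3]@np.array([u[0],-u[1],-1.])
def atz(p,uv,z):
    o,r=ray(p,uv);return o+r*(z-o[2])/r[2]
def tri(obs):
    A=np.zeros((3,3));b=np.zeros(3)
    for p,uv in obs:
        o,r=ray(p,uv);r=r/np.linalg.norm(r);M=np.eye(3)-np.outer(r,r);A+=M;b+=M@o
    return np.linalg.solve(A,b)
def proj(p,X):
    K=np.array(p["K"]);d=np.array(p["dist_coeffs"]);T=np.array(p["world_from_camera"])
    c=(np.linalg.inv(T)@np.append(X,1))[:3]*[1,-1,-1]
    return cv2.projectPoints(c.reshape(1,1,3),np.zeros(3),np.zeros(3),K,d)[0].ravel()
def save(p,n): cv2.imwrite("pics/"+n,np.ascontiguousarray(p["pixels"][:,:,::-1]))
E
python3 - <<'E'
from h import *
import pickle
P={}
for n in("scene","top"):
    p=viewer.snapshot(n);P[n]=p;save(p,n+".png")
    for t in("disc_center","tray","stopper","pot_grip","jar"):
        print(n,t,[(np.round(d["bbox"]).tolist(),round(d["conf"],2)) for d in models.spot_in(t,p)[:4]])
pickle.dump(P,open("P.pkl","wb"))
print(ctrl.read_state()["ee_rot"])
E
```

```text
scene disc_center [([261.0, 239.0, 284.0, 253.0], 0.74), ([239.0, 156.0, 257.0, 170.0], 0.66), ([244.0, 182.0, 263.0, 197.0], 0.63), ([320.0, 174.0, 336.0, 197.0], 0.5)]
scene tray [([281.0, 147.0, 421.0, 258.0], 0.93), ([332.0, 290.0, 428.0, 391.0], 0.72)]
scene stopper [([372.0, 176.0, 382.0, 186.0], 0.65)]
scene pot_grip [([366.0, 185.0, 400.0, 216.0], 0.8)]
scene jar [([310.0, 72.0, 339.0, 118.0], 0.86), ([217.0, 77.0, 294.0, 140.0], 0.73)]
top disc_center [([332.0, 214.0, 354.0, 234.0], 0.85), ([292.0, 146.0, 310.0, 165.0], 0.74), ([357.0, 152.0, 382.0, 175.0], 0.63), ([395.0, 160.0, 411.0, 177.0], 0.6)]
top tray [([267.0, 185.0, 388.0, 291.0], 0.97)]
top stopper [([319.0, 264.0, 333.0, 279.0], 0.44)]
top pot_grip [([290.0, 248.0, 319.0, 282.0], 0.83)]
top jar [([443.0, 262.0, 484.0, 294.0], 0.74)]
[[-9.73724148e-01  2.27730724e-01  2.08646657e-05]
 [ 2.27730723e-01  9.73724147e-01 -5.24015360e-05]
 [-3.22498686e-05 -4.62731156e-05 -9.99999998e-01]]
```

```bash
python3 -c "
import cv2,numpy as np
a=cv2.imread('pics/scene.png');b=cv2.imread('pics/top.png')
cv2.imwrite('pics/both.png',cv2.resize(np.vstack([a,b]),(480,600)))"
```

```text
(no output)
```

View pics/top.png

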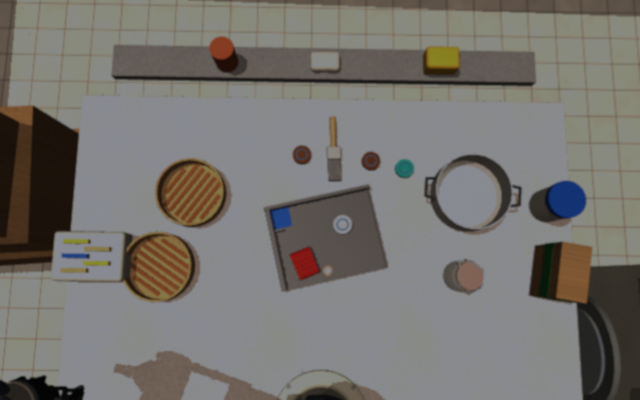

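View pics/scene.png

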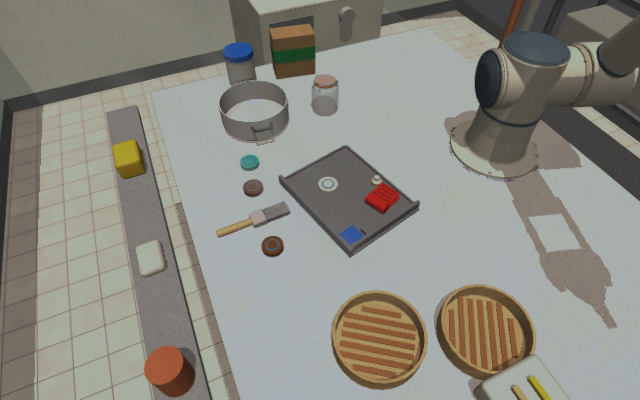

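The top view shows the tray with its blue pocket at (281,218) and the rail along the upper edge, running from (265,207) to (370,188). Four things could be taken for the disc:
- White with a blue ring, on the board: top (342,224), scene (328,184).
- Brown: top (302,155).
- Brown: top (371,160).
- Turquoise: top (404,168).

By the description it is the white one on the board.

```bash
python3 - <<'E'
from h import *
import pickle
P=pickle.load(open("P.pkl","rb"));t,s=P["top"],P["scene"]
print("disc tri",tri([(t,(342.5,224)),(s,(328,184))]),"z15",atz(t,(342.5,224),.022))
for n,uv,z in[("railL",(265,207),.032),("railR",(369,187),.032),("nearR",(387,267),.014),("nearL",(286,291),.032),("stopper",(326,272),.02),("grip",(305,264),.03)]: print(n,atz(t,uv,z).round(3))
c=cv2.resize(np.ascontiguousarray(t["pixels"][170:300,250:410,::-1]),None,fx=4.5,fy=4.5,interpolation=cv2.INTER_CUBIC);cv2.imwrite("pics/crop.png",c)
w=viewer.snapshot("wrist");st=ctrl.read_state();R=np.array(st["ee_rot"]);T=np.array(w["world_from_camera"])
print("cam in tool",R.T@(T[:3,3]-st["tool_pos"]),"\n",R.T@T[:3,:3]); print(w["K"])
E
```

```text
disc tri [ 0.55398496 -0.05761093  0.02104602] z15 [ 0.5541364  -0.05772829  0.022     ]
railL [0.6   0.171 0.032]
railR [ 0.664 -0.135  0.032]
nearR [ 0.43  -0.189  0.014]
nearL [0.358 0.104 0.032]
stopper [ 0.413 -0.011  0.02 ]
grip [0.435 0.051 0.03 ]
cam in tool [0.07498421 0.00016041 0.03086558] 
 [[ 8.65581753e-04  9.54810200e-01  2.97214959e-01]
 [ 9.99999625e-01 -8.26560942e-04 -2.56960854e-04]
 [ 3.17432270e-07  2.97215070e-01 -9.54810558e-01]]
[[308.41518169   0.         318.53702833]
 [  0.         308.41518169 201.51491729]
 [  0.           0.           1.        ]]
```

View pics/crop.png

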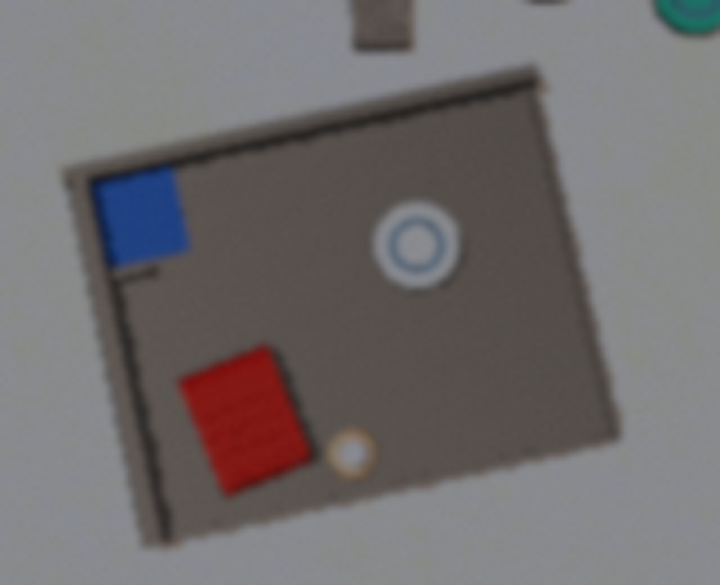

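The crop confirms it: a white disc with a thin blue ring at crop (416,245), with the pocket at the upper left. I'll shut the fingers and move above the board.

jog_arm(deltas=[[[0, 0, 0, -0.98, -1, 0, 0], [0, 0, 0, -0.98, -1, 0, 0], [0, 0, 0, -0.98, -1, 0, 0], [0, 0, 0, -0.98, -1, 0, 0], [0, 0, 0, -0.98, -1, 0, 0], [0, 0, 0, -0.98, -1, 0, 0], [0, 0, 0, -0.98, -1, 0, 0], [0, 0, 0, -0.98, -1, 0, 0]]])

```text
time_s: 1.45
tool_pos: [0.3263, 0.3053, 0.4049]
ee_rot: [[-0.972, 0.233, 0.001], [0.233, 0.972, -0.001], [-0.001, -0.001, -1.0]]
ft_force: [0.2, 0.1, -0.7]
width: -0.0002
grasp_force: 0.0
```

jog_arm(deltas=[[[0, 0, -0.145, -0.98, -1, 0, 0], [0, 0, -0.145, -0.98, -1, 0, 0], [0, 0, -0.145, -0.98, -1, 0, 0], [0, 0, -0.145, -0.98, -1, 0, 0], [0, 0, -0.145, -0.98, -1, 0, 0], [0, 0, -0.145, -0.98, -1, 0, 0], [0, 0, -0.145, -0.98, -1, 0, 0], [0, 0, -0.145, -0.98, -1, 0, 0], [0, 0, -0.145, -0.98, -1, 0, 0], [0, 0, -0.145, -0.98, -1, 0, 0]]])

```text
time_s: 2.45
tool_pos: [0.5057, 0.01, 0.4045]
ee_rot: [[-0.975, -0.223, -0.0], [-0.223, 0.975, 0.0], [0.0, 0.0, -1.0]]
ft_force: [-1.0, 1.2, 0.8]
width: -0.0001
grasp_force: 0.0
```

```bash
python3 - <<'E'
from h import *
import pickle
w=viewer.snapshot("wrist");save(w,"w1.png");pickle.dump(w,open("w1.pkl","wb"))
st=ctrl.read_state();print(st["time_s"],np.round(st["tool_pos"],4),np.round(st["ee_rot"],3).tolist(),st["width"],np.round(st["joint_pos"],0))
E
```

```text
2.5 [0.5053 0.0107 0.4046] [[-0.975, -0.224, -0.001], [-0.224, 0.975, 0.0], [0.0, 0.0, -1.0]] -0.00015739360454268436 [  -6.   19.   94.    0.   68. -109.]
```

View pics/w1.png

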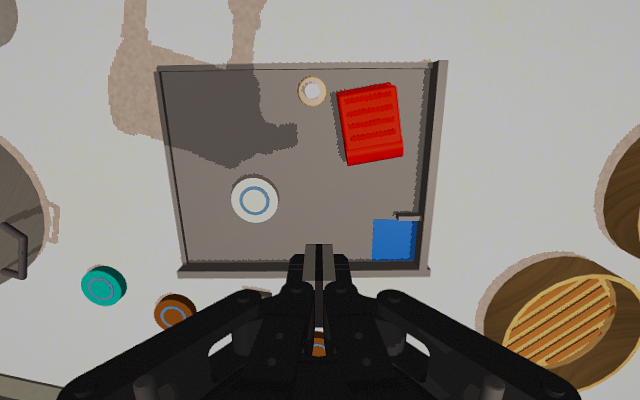

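The wrist view has up towards the robot. The disc is at (254,200), the pocket at (395,240) and the rail along the bottom, around rows 262–275. I'll crop it for the exact edges.

```bash
python3 - <<'E'
from h import *
import pickle
w=pickle.load(open("w1.pkl","rb"));im=np.ascontiguousarray(w["pixels"][:,:,::-1])
a=cv2.resize(im[205:285,365:445],None,fx=5,fy=5,interpolation=cv2.INTER_NEAREST)
b=cv2.resize(im[205:285,165:245],None,fx=5,fy=5,interpolation=cv2.INTER_NEAREST)
cv2.imwrite("pics/c2.png",np.hstack([a,b]))
hsv=cv2.cvtColor(im,cv2.COLOR_BGR2HSV)
m=cv2.inRange(im[165:230,225:285],(150,150,150),(255,255,255));ct=max(cv2.findContours(m,0,1)[0],key=cv2.contourArea)
e=cv2.fitEllipse(cv2.convexHull(ct));print(e,np.array(e[0])+[225,165])
st=ctrl.read_state()
t=pickle.load(open("P.pkl","rb"))["top"];print(tri([(t,(342.5,224)),(w,np.array(e[0])+[225,165])]))
E
```

```text
((29.087453842163086, 34.91090774536133), (43.64583969116211, 46.9967155456543), 118.27596282958984) [254.08745384 199.91090775]
[ 0.55402116 -0.05768387  0.02296473]
```

View pics/c2.png

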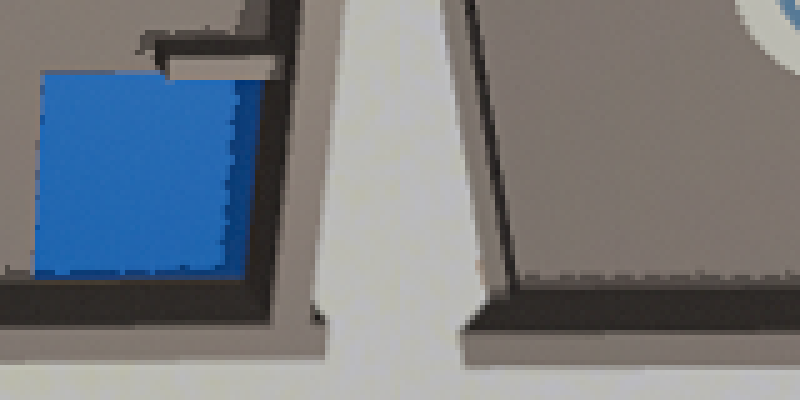

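```bash
cat >> h.py <<'E'
def frame():
    import json;f=json.load(open("tray.json"));return np.array(f["o"]),f["yaw"]
def totray(X):
    o,y=frame();d=np.array(X)[:2]-o;c,s=np.cos(y),np.sin(y);return np.array([c*d[0]+s*d[1],-s*d[0]+c*d[1]])
E
python3 - <<'E'
from h import *
import pickle,json
w=pickle.load(open("w1.pkl","rb"))
A=atz(w,(419.4,269.6),.032)   # (100,145)
B=atz(w,(205,271),.032)       # rail top inner line
C=atz(w,(414.4,260.9),.008)   # floor corner (100,145)
D=atz(w,(188,263),.008)       # floor rail line
E_=atz(w,(373,219.4),.008) # blue corner
for n,p in zip("ABCDE",(A,B,C,D,E_)):print(n,p.round(4))
y1=np.arctan2(-(A-B)[0],(A-B)[1]);y2=np.arctan2(-(C-D)[0],(C-D)[1])
print(np.degrees([y1,y2]))
y=(y1+y2)/2;cor=((A+C)/2)[:2];c,s=np.cos(y),np.sin(y)
o=cor-.1*np.array([c,s])-.145*np.array([-s,c]);json.dump(dict(o=o.tolist(),yaw=float(y)),open("tray.json","w"))
print("o",o)
for n,p in zip("ABCDE",(A,B,C,D,E_)):print(n,totray(p).round(4))
d=atz(w,(254.1,199.9),.022);print("disc",d,totray(d))
for n,uv,z in[("stopper",(312,91),.02),("gripcorner",(347,163),.01),("gripcorner2",(403,157),.01),("nearlip",(300,67),.014)]:print(n,totray(atz(w,uv,z)))
st=ctrl.read_state();print("tool",totray(st["tool_pos"]),"yaw tooly",np.degrees(np.arctan2(-st["ee_rot"][0][1],st["ee_rot"][1][1])))
E
```

```text
A [0.5949 0.1601 0.032 ]
B [ 0.657  -0.1017  0.032 ]
C [0.5954 0.1611 0.008 ]
D [ 0.666 -0.132  0.008]
E [0.5511 0.0911 0.008 ]
[13.35566081 13.55687405]
o [ 0.531625   -0.00373267]
A [0.0997 0.1446]
B [ 0.0992 -0.1244]
C [0.1003 0.1454]
D [ 0.1009 -0.156 ]
E [0.041  0.0877]
disc [ 0.55433403 -0.0578232   0.022     ] [ 0.00949859 -0.05789009]
stopper [-0.1127457   0.01310004]
gripcorner [-0.03168117  0.05329062]
gripcorner2 [-0.03834146  0.11963476]
nearlip [-0.13784727  0.00037382]
tool [-0.02226384  0.02014715] yaw tooly 12.932834762712549
```

jog_arm(deltas=[[[0, 0, 0, 0.112, -0.312, 0, 0], [0, 0, 0, 0.112, -0.312, 0.1, 0], [0, 0, 0, 0.112, -0.312, 0.25, 0], [0, 0, 0, 0.112, -0.312, 0.4, 0], [0, 0, 0, 0.112, -0.312, 0.55, 0], [0, 0, 0, 0.112, -0.312, 0.68, 0], [0, 0, 0, 0.112, -0.312, 0.78, 0], [0, 0, 0, 0.112, -0.312, 0.84, 0], [0, 0, 0, 0.112, -0.312, 0.87, 0], [0, 0, 0, 0.112, -0.312, 0.87, 0]]])

```text
time_s: 3.5
tool_pos: [0.4955, -0.0713, 0.1868]
ee_rot: [[-0.974, -0.225, -0.001], [-0.225, 0.974, 0.0], [0.001, 0.001, -1.0]]
ft_force: [0.4, 0.3, 0.9]
width: 0.0001
grasp_force: 0.0
```

```bash
python3 - <<'E'
from h import *
w=viewer.snapshot("wrist");save(w,"w2.png")
st=ctrl.read_state();print(st["time_s"],np.round(st["tool_pos"],4),totray(st["tool_pos"]),st["ft_force"])
E
```

```text
3.55 [ 0.4958 -0.0715  0.1875] [-0.05064117 -0.05755394] [-0.511661   -0.02273473  0.16334188]
```

View pics/w2.png

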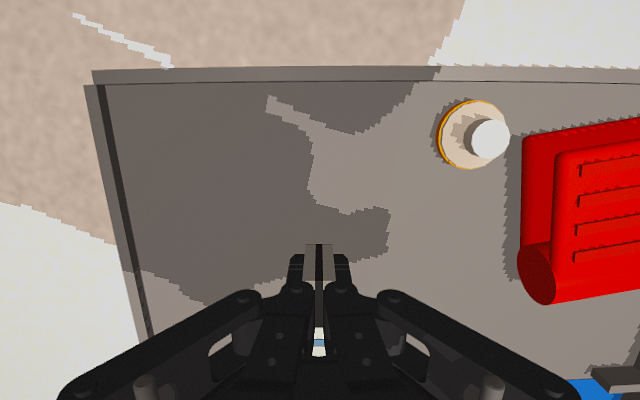

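The view shows the shut fingers at (319,260), with the white and blue disc showing through the gap at (319,343), so they are lined up in y. Next I push towards the rail.

jog_arm(deltas=[[[0, 0, 0, -0.03, 0, 0, 0], [0, 0, 0, -0.06, 0, 0, 0], [0, 0, 0, -0.09, 0, 0, 0], [0, 0, 0, -0.12, 0, 0, 0], [0, 0, 0, -0.15, 0, 0, 0], [0, 0, 0, -0.18, 0, 0, 0], [0, 0, 0, -0.21, 0, 0, 0], [0, 0, 0, -0.24, 0, 0, 0], [0, 0, 0, -0.27, 0, 0, 0], [0, 0, 0, -0.3, 0, 0, 0]]])

```text
time_s: 4.55
tool_pos: [0.5695, -0.0553, 0.1871]
ee_rot: [[-0.975, -0.224, -0.0], [-0.224, 0.975, 0.0], [0.0, 0.0, -1.0]]
ft_force: [-0.1, 0.2, 0.4]
width: 0.0004
grasp_force: 0.1
```

jog_arm(deltas=[[[0, 0, 0, -0.01, 0, 0, 0], [0, 0, 0, -0.02, 0, 0, 0], [0, 0, 0, -0.03, 0, 0, 0], [0, 0, 0, -0.03, 0, 0, 0]]])

```text
time_s: 4.95
tool_pos: [0.5761, -0.0537, 0.1871]
ee_rot: [[-0.975, -0.224, -0.001], [-0.224, 0.975, 0.0], [0.001, 0.0, -1.0]]
ft_force: [-0.6, -0.5, -0.2]
width: -0.0
grasp_force: 0.0
```

```bash
cat > s.py <<'E'
from h import *
def disc(p,box=None):
    for d in models.spot_in("disc_center",p)[:5]:
        l,t,r,b=d["bbox"];print([round(v) for v in d["bbox"]],round(d["conf"],2),totray(atz(p,((l+r)/2,(t+b)/2),.018)).round(4))
for n in("top","scene"): disc(viewer.snapshot(n))
st=ctrl.read_state();print(st["time_s"],np.round(st["tool_pos"],4),totray(st["tool_pos"]),np.round(st["ft_force"],1))
E
python3 s.py
```

```text
[292, 145, 312, 162] 0.81 [0.2454 0.0126]
[359, 148, 380, 173] 0.62 [ 0.1781 -0.1817]
[395, 159, 412, 178] 0.57 [ 0.1326 -0.2765]
[262, 239, 282, 256] 0.95 [0.2513 0.0223]
[240, 178, 264, 200] 0.75 [ 0.1892 -0.1747]
[303, 187, 320, 205] 0.71 [ 0.0706 -0.0527]
[242, 154, 257, 169] 0.54 [ 0.1372 -0.2754]
[372, 177, 383, 185] 0.36 [-0.1139  0.0178]
5.15 [ 0.576  -0.0538  0.1872] [ 0.03155641 -0.05898292] [ 0.1 -0.   0. ]
```

jog_arm(deltas=[[[0, 0, 0, -0.006, 0, 0, 0], [0, 0, 0, -0.01, 0, 0, 0], [0, 0, 0, -0.014, 0, 0, 0], [0, 0, 0, -0.018, 0, 0, 0], [0, 0, 0, -0.018, 0, 0, 0]]])

```text
time_s: 5.65
tool_pos: [0.5778, -0.0528, 0.1865]
ee_rot: [[-0.975, -0.224, -0.008], [-0.224, 0.975, 0.001], [0.008, 0.002, -1.0]]
ft_force: [-19.8, -6.3, 8.0]
width: 0.0002
grasp_force: 10.3
```

The 20 N reading means the disc is against the rail. I'll back off, go round to the −y side and drag it along.

jog_arm(deltas=[[[0, 0, 0, 0.05, 0, 0, 0], [0, 0, 0, 0.1, 0, 0, 0], [0, 0, 0, 0.1, -0.12, 0, 0], [0, 0, 0, 0.1, -0.23, 0, 0], [0, 0, 0, 0.1, -0.23, 0, 0], [0, 0, 0, 0.0, -0.23, 0, 0], [0, 0, 0, -0.07, -0.23, 0, 0], [0, 0, 0, -0.07, -0.23, 0, 0]]])

```text
time_s: 6.45
tool_pos: [0.6122, -0.1041, 0.1873]
ee_rot: [[-0.974, -0.224, 0.002], [-0.224, 0.974, -0.0], [-0.002, -0.001, -1.0]]
ft_force: [0.3, 0.6, 0.1]
width: -0.0001
grasp_force: 0.0
```

```bash
python3 s.py
```

```text
[357, 150, 382, 162] 0.61 [ 0.1939 -0.1848]
[292, 146, 309, 162] 0.53 [0.244  0.0161]
[393, 158, 414, 177] 0.48 [ 0.1365 -0.2767]
[301, 187, 319, 204] 0.85 [ 0.0739 -0.0552]
[262, 238, 284, 258] 0.7 [0.2502 0.0245]
[241, 179, 262, 196] 0.64 [ 0.1871 -0.1824]
[242, 155, 260, 171] 0.62 [ 0.1375 -0.2677]
6.65 [ 0.6097 -0.1046  0.187 ] [ 0.05248636 -0.11626264] [ 0.3  0.2 -0.4]
```

jog_arm(deltas=[[[0, 0, 0, 0, 0.03, 0, 0], [0, 0, 0, 0, 0.06, 0, 0], [0, 0, 0, 0, 0.085, 0, 0], [0, 0, 0, 0, 0.11, 0, 0], [0, 0, 0, 0, 0.135, 0, 0], [0, 0, 0, 0, 0.16, 0, 0], [0, 0, 0, 0, 0.185, 0, 0], [0, 0, 0, 0, 0.21, 0, 0], [0, 0, 0, 0, 0.235, 0, 0], [0, 0, 0, 0, 0.26, 0, 0]]])

```text
time_s: 7.65
tool_pos: [0.5958, -0.041, 0.1872]
ee_rot: [[-0.975, -0.224, -0.0], [-0.224, 0.975, 0.0], [0.0, 0.0, -1.0]]
ft_force: [-0.1, -0.9, -0.6]
width: -0.0001
grasp_force: 0.2
```

```bash
python3 s.py
```

```text
[361, 148, 380, 171] 0.64 [ 0.1814 -0.1841]
[309, 195, 331, 216] 0.86 [ 0.0725 -0.0105]
[259, 238, 287, 258] 0.81 [0.2494 0.0262]
[244, 177, 264, 199] 0.59 [ 0.1824 -0.174 ]
[438, 283, 534, 380] 0.55 [4.000e-04 4.931e-01]
[244, 158, 257, 170] 0.49 [ 0.1398 -0.2633]
7.85 [ 0.5959 -0.0414  0.1872] [ 0.05379263 -0.05158875] [-0.2 -0.7  1.1]
```

jog_arm(deltas=[[[0, 0, 0, 0, 0.025, 0, 0], [0, 0, 0, 0, 0.05, 0, 0], [0, 0, 0, 0, 0.075, 0, 0], [0, 0, 0, 0, 0.1, 0, 0], [0, 0, 0, 0, 0.125, 0, 0], [0, 0, 0, 0, 0.15, 0, 0], [0, 0, 0, 0, 0.175, 0, 0], [0, 0, 0, 0, 0.2, 0, 0], [0, 0, 0, 0, 0.215, 0, 0], [0, 0, 0, 0, 0.215, 0, 0]]])

```text
time_s: 8.85
tool_pos: [0.5838, 0.0114, 0.1872]
ee_rot: [[-0.975, -0.224, -0.0], [-0.224, 0.975, 0.0], [0.0, 0.0, -1.0]]
ft_force: [-0.1, -0.9, -0.2]
width: 0.0002
grasp_force: 0.0
```

```bash
python3 s.py
```

```text
[292, 145, 310, 162] 0.83 [0.2454 0.0155]
[395, 159, 412, 179] 0.78 [ 0.1322 -0.2753]
[364, 148, 383, 172] 0.63 [ 0.179  -0.1932]
[263, 241, 283, 255] 0.79 [0.2499 0.0258]
[323, 205, 343, 227] 0.74 [0.0683 0.0393]
[240, 156, 256, 172] 0.74 [ 0.1452 -0.2686]
[242, 177, 263, 197] 0.54 [ 0.1847 -0.1813]
9.05 [0.584  0.0107 0.1872] [0.05427768 0.0018535 ] [-0.2  0.2 -0.1]
```

jog_arm(deltas=[[[0, 0, 0, 0, 0.02, 0, 0], [0, 0, 0, 0, 0.04, 0, 0], [0, 0, 0, 0, 0.06, 0, 0], [0, 0, 0, 0, 0.08, 0, 0], [0, 0, 0, 0, 0.1, 0, 0], [0, 0, 0, 0, 0.12, 0, 0], [0, 0, 0, 0, 0.14, 0, 0], [0, 0, 0, 0, 0.16, 0, 0], [0, 0, 0, 0, 0.18, 0, 0], [0, 0, 0, 0, 0.2, 0, 0]]])

```text
time_s: 10.05
tool_pos: [0.5726, 0.06, 0.1872]
ee_rot: [[-0.975, -0.224, 0.0], [-0.224, 0.975, 0.0], [-0.0, 0.0, -1.0]]
ft_force: [-0.2, -0.3, -0.1]
width: -0.0002
grasp_force: 0.2
```

```bash
python3 s.py
```

```text
[288, 143, 308, 163] 0.82 [0.2495 0.0239]
[360, 148, 381, 173] 0.72 [ 0.1788 -0.1851]
[397, 157, 415, 178] 0.68 [ 0.1334 -0.2834]
[241, 154, 258, 171] 0.83 [ 0.1401 -0.2718]
[242, 178, 263, 197] 0.71 [ 0.1849 -0.1798]
[335, 220, 355, 242] 0.63 [0.074 0.097]
[262, 237, 287, 256] 0.58 [0.2444 0.0235]
[312, 68, 335, 92] 0.44 [-0.296  -0.4713]
10.25 [0.5727 0.0597 0.1872] [0.05472397 0.0521473 ] [-0.2 -0.5  0.5]
```

Next comes the final 24 mm, creeping at the end. At the end wall I expect the finger at y≈76 and a rise in force.

jog_arm(deltas=[[[0, 0, 0, 0, 0.02, 0, 0], [0, 0, 0, 0, 0.04, 0, 0], [0, 0, 0, 0, 0.055, 0, 0], [0, 0, 0, 0, 0.068, 0, 0], [0, 0, 0, 0, 0.078, 0, 0], [0, 0, 0, 0, 0.086, 0, 0], [0, 0, 0, 0, 0.092, 0, 0], [0, 0, 0, 0, 0.096, 0, 0], [0, 0, 0, 0, 0.096, 0, 0]]])

```text
time_s: 11.15
tool_pos: [0.5673, 0.0831, 0.1872]
ee_rot: [[-0.975, -0.224, -0.0], [-0.224, 0.975, 0.0], [0.0, 0.0, -1.0]]
ft_force: [-0.8, -0.0, -0.4]
width: -0.0001
grasp_force: 0.1
```

jog_arm(deltas=[[[0, 0, 0, 0, 0.005, 0, 0], [0, 0, 0, 0, 0.01, 0, 0], [0, 0, 0, 0, 0.014, 0, 0], [0, 0, 0, 0, 0.014, 0, 0]]])

```text
time_s: 11.55
tool_pos: [0.5666, 0.0861, 0.1872]
ee_rot: [[-0.975, -0.224, 0.0], [-0.224, 0.975, -0.001], [0.0, -0.001, -1.0]]
ft_force: [0.3, -7.0, 0.0]
width: -0.0
grasp_force: 3.5
```

It is against the end wall at 7 N. I'll retract straight back, lift clear and look.

jog_arm(deltas=[[[0, 0, 0, 0, -0.05, 0, 0], [0, 0, 0, 0, -0.15, 0, 0], [0, 0, 0, 0.1, -0.25, 0, 0], [0, 0, 0, 0.2, -0.25, -0.15, 0], [0, 0, 0, 0.2, -0.25, -0.35, 0], [0, 0, 0, 0.2, -0.25, -0.55, 0], [0, 0, 0, 0.2, -0.25, -0.6, 0], [0, 0, 0, 0.2, -0.25, -0.6, 0]]])

```text
time_s: 12.35
tool_pos: [0.5323, 0.0137, 0.3397]
ee_rot: [[-0.975, -0.224, 0.005], [-0.224, 0.975, -0.0], [-0.005, -0.001, -1.0]]
ft_force: [0.2, -0.4, -0.1]
width: -0.0001
grasp_force: 0.0
```

```bash
python3 s.py; python3 - <<'E'
from h import *
p=viewer.snapshot("wrist");save(p,"w3.png")
for d in models.spot_in("disc_center",p)[:5]:
    l,t,r,b=d["bbox"];print([round(v) for v in d["bbox"]],round(d["conf"],2),totray(atz(p,((l+r)/2,(t+b)/2),.018)).round(4))
E
```

```text
[361, 150, 382, 169] 0.83 [ 0.1805 -0.1874]
[292, 145, 311, 163] 0.83 [0.2445 0.0134]
[396, 159, 416, 179] 0.53 [ 0.1299 -0.2833]
[262, 238, 286, 256] 0.76 [0.2476 0.0246]
[241, 179, 264, 198] 0.65 [ 0.1866 -0.177 ]
[343, 227, 362, 244] 0.56 [0.0663 0.1187]
[241, 156, 257, 173] 0.52 [ 0.1464 -0.2637]
12.55 [0.5315 0.0141 0.3359] [0.0040147  0.01741704] [-0.7 -0.5  0.2]
[120, 311, 173, 348] 0.96 [ 0.1691 -0.1801]
[35, 276, 89, 320] 0.81 [ 0.1274 -0.2693]
[387, 224, 444, 275] 0.65 [0.0698 0.1163]
[315, 355, 322, 358] 0.6 [0.2064 0.0158]
```

View pics/w3.png

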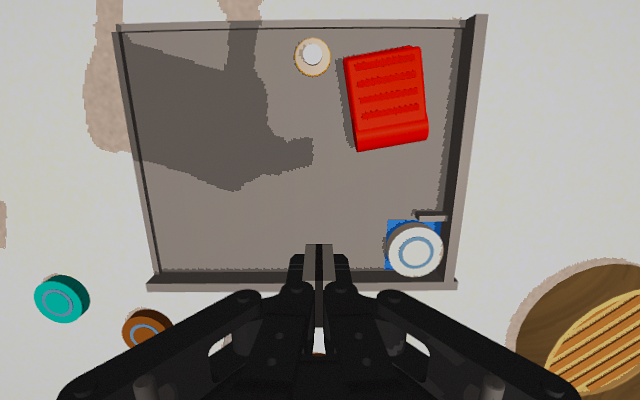

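The disc is in the pocket at (415,250), nothing else has moved and the hand is clear. I'll check the position precisely with an ellipse fit.

```bash
python3 - <<'E'
from h import *
p=viewer.snapshot("wrist");im=np.ascontiguousarray(p["pixels"][:,:,::-1])
m=cv2.inRange(im[215:285,375:450],(165,165,165),(255,255,255));ct=max(cv2.findContours(m,0,1)[0],key=cv2.contourArea)
e=cv2.fitEllipse(cv2.convexHull(ct));c=np.array(e[0])+[375,215];print(e,c,totray(atz(p,c,.022)))
for X in[(.1,.145,.008),(.1,.145,.032),(.072,.117,.022)]:
    o,y=frame();cs,s=np.cos(y),np.sin(y);print(X,proj(p,np.array([o[0]+cs*X[0]-s*X[1],o[1]+s*X[0]+cs*X[1],X[2]])))
cv2.imwrite("pics/c4.png",cv2.resize(im[210:295,375:465],None,fx=6,fy=6,interpolation=cv2.INTER_NEAREST))
E
```

```text
((40.27287673950195, 36.462158203125), (47.96602249145508, 54.6291618347168), 63.569732666015625) [415.27287674 251.4621582 ] [0.07051667 0.11528555]
(0.1, 0.145, 0.008) [436.12617703 269.86876987]
(0.1, 0.145, 0.032) [444.61775853 281.7575289 ]
(0.072, 0.117, 0.022) [416.81873344 252.76309503]
```

View pics/c4.png

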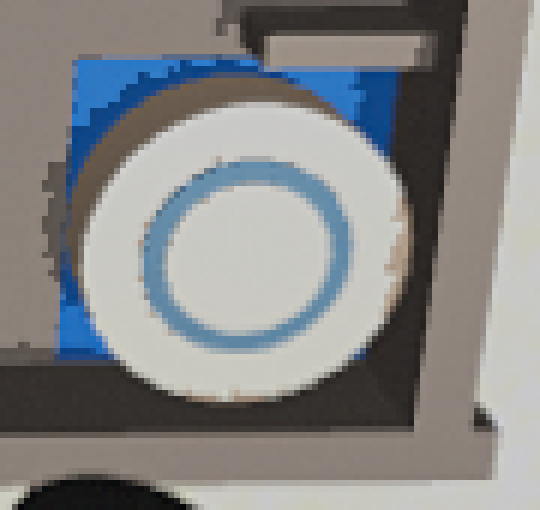

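The measured centre is within about 2 mm of home. The shaded rim makes the fit read slightly short, and the end-wall contact was confirmed by force.

```bash
python3 -c "
from cell import ticket;print(ticket.sign_off())"
```

```text
the job is handed in; nothing more can be done
None
```

I handed the job in: the disc lies flat in the blue corner pocket, about 2 mm from home by camera, against the rail and end wall, with the hand clear. The judge's verdict was not shown.

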